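Hold the cupboard latch open with its sprung key

ROBOT

A 6-joint arm with a two-finger parallel gripper is mounted at the origin on the work surface. World frame = base frame: x ahead of the robot, y to its left, z up, the work surface at z = 0. Lengths are in m, angles in rad, forces in N, time in s.
With the tool pointing down it reaches from about 0.25 to 0.725 m from the base axis. Payload 4 kg.
Tool frame: the origin (TCP) lies where the fingers leave the gripper's body, on its centre line; the fingertips stand 73 mm ahead of it and the grasp point (between the pads) lies 54 mm ahead of it (bot.tips_ahead is the z of the fingertips in the tool frame, in m); z points along the fingers, y is the direction in which the jaws open and shut (so a half turn about z gives the same grasp; the last joint's range is limited). The gripper opens to 85 mm and grips with 20 to 120 N. Pads are 22 mm wide; open, the fingers measure 114 mm over their backs; the gripper's body (76 mm by 85 mm) begins 54 mm behind the grasp point. The pads swing forward as they close: fully open they stand 13 mm farther back than shut.
Start: joints at [-1.309, 0.241, 0.005, 1.335, 0, 1.571], TCP at [0.129, -0.483, 0.304] pointing down, gripper open.
Joint ranges: [-2.72, 2.72], [-1.05, 1.87], [-1.09, 1.28], [-1.99, 2.15], [-1.42, 1.44], [-3.14, 3.14]. Speed limits (rad/s): [2.79, 2.79, 3.14, 3.14, 3.14, 3.14].

INTERFACE

Orientations are given as a unit quaternion [x, y, z, w].
In Python, from workcell import readout, camera, get_calibration, order, bot gives the robot as it stands.
- The arm moves only by the tool send_rows, never from a script. Its argument "moves" is a list of rows, each a list of 3 entries, a list of its own where there are three numbers: the shift along the tool's x, y, z in mm, then the turn, a rotation vector about the tool's x, y, z in rad, then the finger opening in mm, from 0 to 85.4. In form: [[[dx, dy, dz], [ax, ay, az], grip], ...]. A call has 1 to 12 rows; each row is the pose to reach, as a shift and turn from the pose measured when the call began, along the tool's axes at that moment; what a row does not reach only later rows make up. A row lasts 1/12 s, in which the tool goes at most 41.7 mm and 7.16 degrees, less where a joint would pass 70% of its speed; a pose out of reach is approached as far as the arm can. A call with a gripper value outside its range is refused whole. The fingers move at their own pace and stop on an object; the grip force is fixed at half the most. Time passes only in rows, so rows that repeat a pose let the fingers close. It gives the time, the measured TCP pose, the force and the opening at its end, in the units of the state.
- readout.get_obs(): the state, without advancing time (a new reading comes with each control period).
- camera(name): name is "side" or "top"; returns the picture (400x640x3 uint8, red, green, blue); there is no depth.
- get_calibration(name): a dict with "fx", "fy", "cx", "cy" (pixels), "R" (3x3) and "t" (3): a world point X has camera coordinates R X + t. Camera axes: x right, y down, z forward; pixel columns grow to the right and rows downward; lengths in m; the calibration is good to about 2 mm. A picture is of the moment at which its call begins. get_calibration takes no time and is no camera call.
- order.job_done(): hands the job in, once; it reports no verdict.
The state is a dict: "clock": time; "joint_pos": joint angles; "joint_vel": joint speeds; "tau": joint torques, N m; "eef_pos": TCP position; "tool_rot": TCP orientation; "ft_force": force on the tool from outside, world axes, zero at the start; "ft_torque": the same for the moment, N m; "grip_width": finger opening in m.
Only numpy, scipy, OpenCV 4.12 (cv2) and the standard library are available. Lean on these libraries where they do the work, as an engineer would, in place of code of your own. Each camera call takes 0.05 s, during which the arm holds its last target. There are 200 camera calls.

TASK

Take the key out of its wooden stand, put it in the lock on top of the little cream cupboard and work it down past the sticky pins until it is fully home, then turn it a quarter turn clockwise (seen from above) to draw the latch back off the door. The lock springs back by itself, so finish while still gripping the key and holding it turned, so that the door could be opened. Leave the bottle, tub, scoop and peg basket where they are.

Things in the scene. Friction and masses are not known exactly. Their poses are not given: they have to be found in the camera images.
- key: Loose upright key, 84 mm long, about 80 g, blade down. Origin at the blade's tip (lowest point), z up the key, x along the breadth of blade and bow; a half turn about z looks the same. Above the tip: blade 14 x 5 mm, its lowest 8 mm tapering to 8 mm, up to 20 mm; round shank 5 mm thick to 28; shoulder 16 mm across to 31; neck 12 x 6 to 40; bow to 68; loop of 6 mm rod to 84 mm.
- key_bow (a point): Centre of the key's black plastic bow, 54 mm above the blade's tip. The bow is 34 mm broad (x), 10 mm thick (y) and 28 mm high with flat faces: grip it across y. Axes as the key's.
- stand: Fixed wooden block, 70 (x) by 60 (y) by 40 mm high with a slot through it, along its x, in which the key stands, the shoulder resting on the block's top (so the key's origin is 12 mm above the table at the start). Origin under its centre, z up. Slot about 17 by 8 mm. The key must be lifted 30 mm straight up to be clear of it.
- keyway (a point): Centre of the keyhole on the upper face of the steel lock plate, 71 mm above the table. x runs along its long side, z up. Hole 15.6 x 6.6 mm, bevelled; the blade enters breadth along x, either way round. Fully home the shoulder rests on the plate, the blade's tip 28 mm below this point. Two pairs of sticky spring pins, 5 and 12 mm below the plate, pinch the blade's edges.
- safe: Fixed little cream laminate cupboard, 130 (x) by 120 (y) by 70 mm high, small swing door in its -x face. Origin under its centre, straight below the keyhole, same axes as the keyhole. On its top at y = +42 mm from the keyhole lies the latch in two staples, up to 84 mm above the table.
- lock_plug (a joint): Turn of the lock's barrel, rad: 0 at rest, growing clockwise seen from above, stop at 1.5. A spring turns it back (0.03 N m at rest, 0.11 at the stop). The blade has about 0.11 rad play in it, so the key turns that much further. Only with the key home within 2 mm does it turn freely; before, it jams. Pushing the key in past the pins takes 10 to 15 N; it may be wiggled by 0.05 rad about z meanwhile.
- latch (a joint): Travel of the latch in m along the cupboard's +x: 0 shut (its end over the door's edge), 0.012 per rad of the barrel, 0.018 fully drawn.
- spray_bottle: Loose clear glass spray bottle, 68 mm across, 193 mm tall, origin under its centre. Leave alone.
- tub: Loose round white tub with screw lid, 80 mm across, 65 mm tall, origin under its centre. Leave alone.
- scoop: Loose green plastic scoop, about 190 mm long along x, 68 mm wide, 40 mm high, origin on its underside near the middle. Leave alone.
- peg_basket: Loose stainless steel basket of pegs, 130 by 100 by 65 mm high, origin under its centre. Leave alone.
Mind the look-alikes: they are no part of the job. Leave any pink look-alike of the safe alone. Of the things like the key, leave any that is yellow; of the rest the smaller one is meant.

How it is judged:
On the way, in this order (a step that is already met when the one before it is completed fails the run):
1. the key is fully home in the lock, not yet turned (z of key in the frame of keyway below -0.0255 m and horizontal distance between key and keyway below 0.003 m and angle between the z axis of key and the z axis of keyway, either way round below 0.12 rad and value of joint lock_plug below 0.4 rad), for 0.1 s.
2. the key has turned the barrel a quarter turn and drawn the latch (value of joint lock_plug above 1.3 rad and z of key in the frame of keyway below -0.025 m and contact force between the fingers and key above 1 N), for 0.2 s.
At the end, for the whole second after the job is handed in: The key is in the lock within 3 mm of fully home, upright within 0.12 rad, gripped by the fingers and still; the barrel is held at more than 1.3 rad and the latch drawn more than 14.5 mm. The robot keeps holding (all of step 2 and value of joint latch above 0.0145 m and horizontal distance between key and keyway below 0.003 m and angle between the z axis of key and the z axis of keyway, either way round below 0.12 rad and linear speed of key below 0.02 m/s); the arm keeps its last pose, push and grip.
It fails at once if a bystander is pushed or knocked over (moved more than 25 mm) (distance of any of spray_bottle, tub, scoop, peg_basket from where it was at the start of the episode above 0.025 m or angle between spray_bottle's own z axis and vertical above 0.5 rad).
It also fails if it takes over 50 s, if anything falls off the work surface, if the arm or the gripper's body presses on something with over 40 N, if the wrist force passes 120 N, or if a joint passes its speed limit or range.

## Working session

There is one attempt and no reset: what is moved stays moved. The work goes in short steps, Python scripts to look and compute and a tool call to move; the robot and the scene stay as the last step left them, time stands still between calls to the robot, and variables do not carry over. Pictures are saved under pics/ and viewed, about 8 in all and at most 12, crops included, and the job is handed in when it is done.

Besides the shell and the picture viewer there is one more tool, called after ">>>" as name(argument=value, ...), one argument or row to a line, values as JSON. send_rows: Moves the arm, as the interface text tells. Its arguments: {"type":"object","properties":{"moves":{"type":"array","items":{"type":"array"}}},"required":["moves"]}

```bash
mkdir -p pics
python3 - <<'E'
from workcell import readout,camera,get_calibration,bot
import cv2
o=readout.get_obs();print({k:o[k] for k in('clock','eef_pos','tool_rot','ft_force','grip_width')})
for n in('top','side'):
    cv2.imwrite(f'pics/{n}0.png',camera(n)[:,:,::-1]);print(n,get_calibration(n))
E
```

```text
{'clock': 0.0, 'eef_pos': array([ 0.12928064, -0.48250177,  0.3030204 ]), 'tool_rot': array([ 9.91445050e-01,  1.30520556e-01, -1.53456828e-04, -1.03640369e-03]), 'ft_force': array([ 0.26075714,  0.20580576, -0.31765354]), 'grip_width': 0.08516298997279725}
top {'fx': 392.58575960742553, 'fy': 392.58575960742553, 'cx': 321.6007388430716, 'cy': 195.856987947168, 'R': array([[-8.63516825e-02, -9.96264503e-01,  6.52752745e-04],
       [-9.75633793e-01,  8.44308219e-02, -2.02509601e-01],
       [ 2.01698014e-01, -1.81238924e-02, -9.79280060e-01]]), 't': array([0.03019132, 0.53901608, 1.17232317])}
side {'fx': 433.7399767904911, 'fy': 433.7399767904911, 'cx': 314.65620429418243, 'cy': 195.43928305517517, 'R': array([[ 0.9913178 , -0.13073593,  0.01404029],
       [-0.08227884, -0.70006453, -0.70932351],
       [ 0.10256318,  0.70200981, -0.70474323]]), 't': array([-0.54064612,  0.07815808,  1.04532725])}
```

View pics/top0.png

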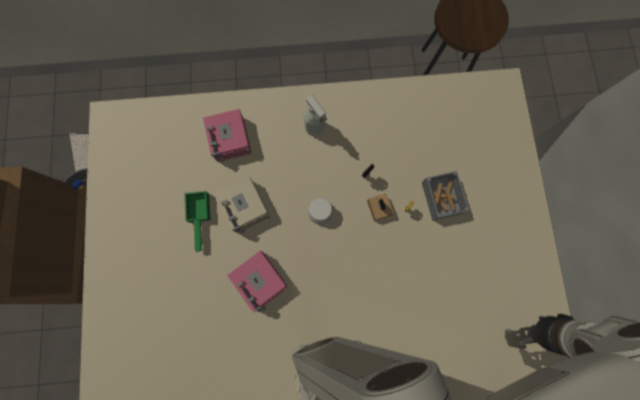

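View pics/side0.png

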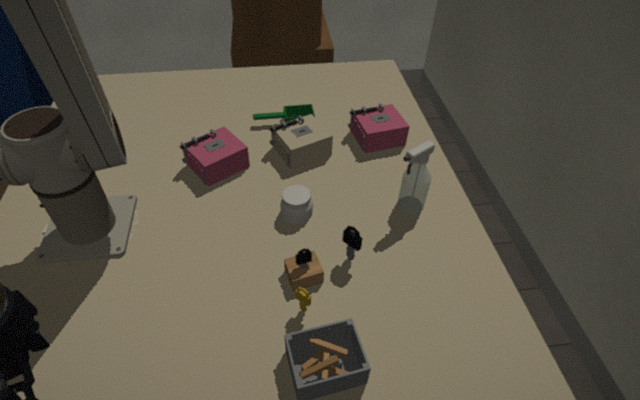

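The top view shows the cream cupboard at about (244,204) and the stand with the key at (381,206). The pink cupboards, the yellow key and a larger black key are the look-alikes. Next come enlarged crops.

Run:
```python
from workcell import camera
import cv2,numpy as np
I={n:np.mean([camera(n) for _ in range(5)],0)[:,:,::-1] for n in('top','side')}
np.savez('im.npz',**I)
def crop(n,x,y,w,h,s):
    c=np.clip(I[n][y:y+h,x:x+w]*1.3,0,255).astype(np.uint8); c=cv2.resize(c,None,fx=s,fy=s,interpolation=cv2.INTER_CUBIC)
    for k in range(0,w,10): cv2.line(c,(k*s,0),(k*s,4 if k%20 else 10),(0,0,255),1); 
    for k in range(0,h,10): cv2.line(c,(0,k*s),(4 if k%20 else 10,k*s),(0,0,255),1)
    return c
cv2.imwrite('pics/m1.png',np.vstack([np.hstack([crop('top',215,172,66,50,6),crop('top',360,185,66,50,6)]),np.hstack([crop('side',268,115,66,50,6),crop('side',275,240,66,50,6)])]))
```

```text
(no output)
```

View pics/m1.png

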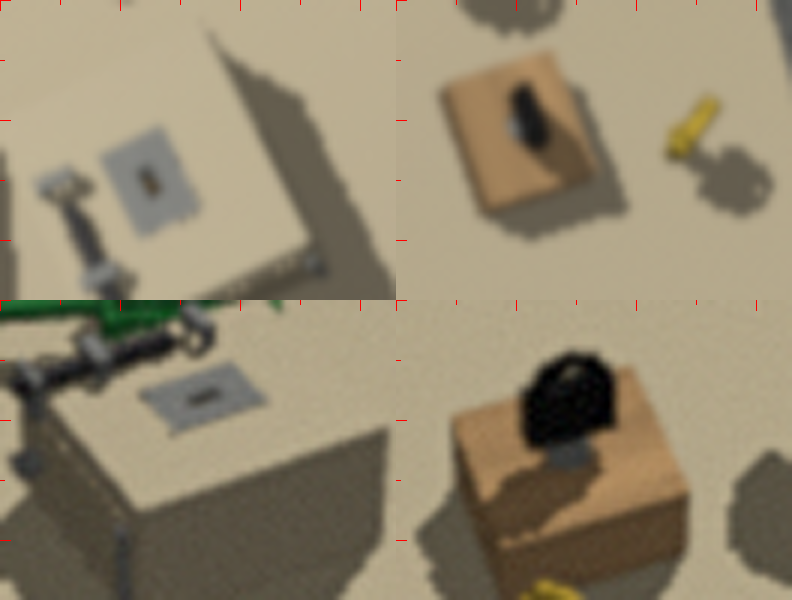

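```bash
cat > h.py <<'E'
import numpy as np
from workcell import get_calibration
from scipy.optimize import least_squares
C={n:get_calibration(n) for n in('top','side')}
def proj(n,X):
    c=C[n];p=np.asarray(X)@c['R'].T+c['t'];return np.c_[c['fx']*p[:,0]/p[:,2]+c['cx'],c['fy']*p[:,1]/p[:,2]+c['cy']]
def onz(n,uv,z):
    c=C[n];o=-c['R'].T@c['t'];d=c['R'].T@np.array([(uv[0]-c['cx'])/c['fx'],(uv[1]-c['cy'])/c['fy'],1]);return o+d*(z-o[2])/d[2]
def tri(a,b):
    f=lambda X:np.r_[proj('top',X[None])[0]-a,proj('side',X[None])[0]-b]
    r=least_squares(f,[.4,0,.05]);return r.x,r.fun
def cp(x0,y0,pts,s=6): return (np.array(pts,float)+.5)/s-.5+[x0,y0]
E
cat > a.py <<'E'
from h import *
np.set_printoptions(precision=4,suppress=True)
kt=cp(215,172,[(149.5,182)])[0];ks=cp(268,115,[(205,97)])[0]
print('hole z.071',onz('top',kt,.071),onz('side',ks,.071),tri(kt,ks))
T=cp(215,172,[(163,124),(202,211),(147,240),(99,155)]);S=cp(268,115,[(269,104),(172,138),(138,94),(234,61)])
for n,P in(('top',T),('side',S)):
    W=np.array([onz(n,p,.071) for p in P]);print(n,W[:,:2].tolist(),W.mean(0));
    e=W[1]-W[0]+W[2]-W[3];f=W[3]-W[0]+W[2]-W[1];print('plate yaw long',np.arctan2(e[1],e[0]),np.linalg.norm(e)/2,'other',np.arctan2(f[1],f[0]),np.linalg.norm(f)/2)
T=cp(360,185,[(43,93),(154,50),(201,175),(93,212)]);S=cp(275,240,[(236,68),(293,192),(101,250),(56,120)])
for n,P in(('top',T),('side',S)):
    W=np.array([onz(n,p,.04) for p in P]);print(n,W[:,:2].tolist(),W.mean(0))
    e=W[1]-W[0]+W[2]-W[3];f=W[3]-W[0]+W[2]-W[1]
    print('stand',np.arctan2(e[1],e[0]),np.linalg.norm(e)/2,np.arctan2(f[1],f[0]),np.linalg.norm(f)/2)
print('bow bottom side z.052',onz('side',cp(275,240,[(171,145)])[0],.052),'shoulder base z.04',onz('side',cp(275,240,[(175,166)])[0],.040))
print('looptop top-view',[onz('top',cp(360,185,[p])[0],.08) for p in((126,87),(142,143))])
E
python3 a.py
```

```text
hole z.071 [0.5392 0.237  0.071 ] [0.5389 0.2354 0.071 ] (array([0.5393, 0.2373, 0.0696]), array([ 0.0078,  0.0555,  0.0492, -0.0138]))
top [[0.5689646867479718, 0.22876446048735982], [0.5217500544752343, 0.21096575925481226], [0.5091607334457495, 0.23963460646090773], [0.5555084125059699, 0.26225442304932334]] [0.5388 0.2354 0.071 ]
plate yaw long -2.7338115238445524 0.05095969653757977 other 1.9675883877787816 0.0336975172113163
side [[0.56794882166184, 0.22663837242808504], [0.5204498384329856, 0.2058865060505014], [0.5080657838323568, 0.2412100362026931], [0.5557439270166292, 0.262216824572978]] [0.5381 0.234  0.071 ]
plate yaw long -2.7281362400210787 0.05196746731997819 other 1.904619312192479 0.037522351734234974
top [[0.5168479862482356, -0.15763758180978815], [0.5348125358566516, -0.2186285207965144], [0.46629648548159836, -0.2351534281847369], [0.45178085949117863, -0.17667580877578137]] [ 0.4924 -0.197   0.04  ]
stand -1.305340358407822 0.06190254084460836 -2.881402979962063 0.06911801816061552
side [[0.5214566601584301, -0.1646593764708152], [0.5342761697756196, -0.22149178223128974], [0.46496478361671023, -0.23736324104941664], [0.45404545318388895, -0.1802259071875435]] [ 0.4937 -0.2009  0.04  ]
stand -1.3654417708987772 0.05820789052290447 -2.915581276335349 0.0701452326589782
bow bottom side z.052 [ 0.493  -0.2049  0.052 ] shoulder base z.04 [ 0.4943 -0.2054  0.04  ]
looptop top-view [array([ 0.5089, -0.1947,  0.08  ]), array([ 0.4794, -0.1994,  0.08  ])]
```

```bash
cat > go.py <<'E'
import sys,numpy as np
from workcell import readout
from scipy.spatial.transform import Rotation as R
np.set_printoptions(precision=4,suppress=True)
o=readout.get_obs();r=R.from_quat(o['tool_rot'])
print(o['clock'],o['joint_pos'],o['eef_pos'],'f',o['ft_force'],'t',o['ft_torque'],'w',o['grip_width'])
x=r.as_matrix()[:,0];print('yaw',np.arctan2(x[1],x[0]),'tilt',r.as_matrix()[:2,2])
if len(sys.argv)>4:
    p=np.array(sys.argv[1:4],float);y=float(sys.argv[4])
    g=R.from_euler('z',y)*R.from_quat([1,0,0,0])
    print('shift mm',r.inv().apply(p-o['eef_pos'])*1e3,'rot',(r.inv()*g).as_rotvec())
E
python3 go.py .493 -.2 .22 .235
```

```text
0.6 [-1.309   0.2406  0.005   1.3352  0.      1.5708] [ 0.1294 -0.483   0.3039] f [-0.1309  0.2235  0.54  ] t [-0.0401  0.0065  0.0432] w 0.08562697169451663
yaw 0.26180575038502973 tilt [ 0. -0.]
shift mm [ 424.4355 -179.2127   83.926 ] rot [ 0.     -0.      0.0268]
```

>>> send_rows(
  moves=[
    [[0,0,0],[0,0,0.1],60],
  ],
)

```text
clock: 0.68
eef_pos: [0.1294, -0.483, 0.3039]
tool_rot: [0.997, 0.08, 0.0, 0.0]
ft_force: [-1.2, -1.0, 0.8]
grip_width: 0.0755
```

```bash
python3 go.py .493 -.2 .22 3.3766
```

```text
0.6833 [-1.309   0.2405  0.005   1.3352  0.      1.6724] [ 0.1294 -0.483   0.3039] f [-1.2453 -0.9999  0.7811] t [-0.0284  0.0238  0.0081] w 0.07550701253994738
yaw 0.160166868824908 tilt [ 0. -0.]
shift mm [ 404.0789 -221.3475   83.9505] rot [-0.     -0.      3.0668]
```

>>> send_rows(
  moves=[
    [[404,-221,60],[0,0,-1.6],40],
    [[404,-221,60],[0,0,-1.6],40],
    [[404,-221,60],[0,0,-1.6],40],
    [[404,-221,60],[0,0,-1.6],40],
    [[404,-221,60],[0,0,-1.6],40],
    [[404,-221,60],[0,0,-1.6],40],
    [[404,-221,60],[0,0,-1.6],40],
    [[404,-221,60],[0,0,-1.6],40],
    [[404,-221,60],[0,0,-1.6],40],
    [[404,-221,60],[0,0,-1.6],40],
    [[404,-221,60],[0,0,-1.6],40],
    [[404,-221,60],[0,0,-1.6],40],
  ],
)

```text
clock: 1.68
eef_pos: [0.4972, -0.1962, 0.2429]
tool_rot: [0.669, 0.743, 0.001, 0.0]
ft_force: [0.3, -1.0, 0.0]
grip_width: 0.04
```

```bash
python3 go.py .493 -.2 .22 3.3766
```

```text
1.6833 [-0.3769  0.3411 -0.0189  1.2096  0.0024  1.0901] [ 0.4972 -0.1962  0.2429] f [ 0.3297 -1.0342  0.0488] t [-0.0359  0.0279 -0.0046] w 0.040042600478014806
yaw 1.6746294066501142 tilt [0.002  0.0018]
shift mm [-3.3604 -4.6536 22.8565] rot [ 0.0029  0.0007 -1.702 ]
```

>>> send_rows(
  moves=[
    [[-3,-5,23],[0,0,-1.7],40],
    [[-3,-5,23],[0,0,-1.7],40],
    [[-3,-5,23],[0,0,-1.7],40],
    [[-3,-5,23],[0,0,-1.7],40],
    [[-3,-5,23],[0,0,-1.7],40],
    [[-3,-5,23],[0,0,-1.7],40],
    [[-3,-5,23],[0,0,-1.7],40],
    [[-3,-5,23],[0,0,-1.7],40],
    [[-3,-5,23],[0,0,-1.7],40],
    [[-3,-5,23],[0,0,-1.7],40],
    [[-3,-5,23],[0,0,-1.7],40],
    [[-3,-5,23],[0,0,-1.7],40],
  ],
)

```text
clock: 2.68
eef_pos: [0.4926, -0.1997, 0.2199]
tool_rot: [-0.013, 1.0, 0.001, 0.001]
ft_force: [-0.1, 0.5, -0.1]
grip_width: 0.0398
```

```bash
python3 go.py .4935 -.2 .16 3.3766
python3 - <<'E'
from workcell import camera
import cv2,numpy as np
c=lambda n,x,y,s=8:cv2.resize(np.clip(camera(n)[y:y+70,x:x+50,::-1]*1.4,0,255).astype('uint8'),None,fx=s,fy=s,interpolation=cv2.INTER_CUBIC)
cv2.imwrite('pics/m2.png',np.hstack([c('top',357,165),c('side',285,215)]))
E
```

```text
2.6833 [-0.386   0.3522 -0.0657  1.1516  0.002  -0.4124] [ 0.4926 -0.1997  0.2199] f [-0.0915  0.5214 -0.1217] t [0.0011 0.0423 0.0273] w 0.03976090266781897
yaw -3.1152075205599945 tilt [0.002  0.0013]
shift mm [-0.7223 -0.3967 59.8931] rot [ 0.001   0.0022 -0.2086]
```

View pics/m2.png

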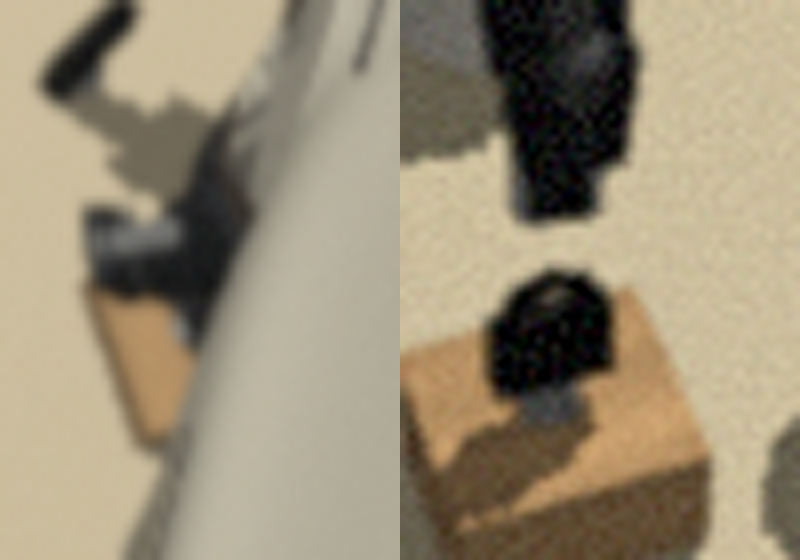

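Fingers are centred over the bow in the side view (column about 555 against 550 in the crop), so I'll go down and grip.

>>> send_rows(
  moves=[
    [[-1,0,20],[0,0.002,-0.2],40],
    [[-1,0,40],[0,0.002,-0.2],40],
    [[-1,0,60],[0,0.002,-0.2],40],
    [[-1,0,80],[0,0.002,-0.2],40],
    [[-1,0,100],[0,0.002,-0.2],40],
    [[-1,0,100],[0,0.002,-0.2],40],
  ],
)

```text
clock: 3.28
eef_pos: [0.4914, -0.1985, 0.1161]
tool_rot: [-0.108, 0.994, 0.002, -0.003]
ft_force: [-1.2, -0.3, -1.4]
grip_width: 0.04
```

```bash
python3 go.py .493 -.2 .12 3.3766
```

```text
3.2833 [-0.3844  0.46   -0.2022  0.9165  0.001  -0.6013] [ 0.4914 -0.1985  0.1161] f [-1.2383 -0.2753 -1.4021] t [-0.0051  0.0379  0.0488] w 0.040047123323862774
yaw -2.9247072834612307 tilt [-0.007   0.0039]
shift mm [-1.272  -1.7649 -3.914 ] rot [ 0.0054 -0.0059 -0.0181]
```

>>> send_rows(
  moves=[
    [[0,0,0],[0,0,0],20],
    [[0,0,0],[0,0,0],12],
    [[0,0,0],[0,0,0],0],
    [[0,0,0],[0,0,0],0],
    [[0,0,0],[0,0,0],0],
    [[0,0,0],[0,0,0],0],
  ],
)

```text
clock: 3.78
eef_pos: [0.4918, -0.1988, 0.1169]
tool_rot: [-0.108, 0.994, 0.002, -0.003]
ft_force: [-0.2, -0.1, 1.4]
grip_width: 0.0096
```

```bash
python3 go.py .493 -.2 .12 3.3766
```

```text
3.7833 [-0.3845  0.4589 -0.2015  0.9167  0.0009 -0.601 ] [ 0.4918 -0.1988  0.1169] f [-0.2213 -0.1085  1.4391] t [-0.015  -0.0454  0.009 ] w 0.009649408143047909
yaw -2.925027128783168 tilt [-0.0055  0.0032]
shift mm [-0.8857 -1.4569 -3.1121] rot [ 0.0044 -0.0046 -0.0185]
```

>>> send_rows(
  moves=[
    [[0,0,-10],[0,0,0],0],
    [[0,0,-22],[0,0,0],0],
    [[0,0,-36],[0,0,0],0],
    [[0,0,-60],[0,0,0],0],
    [[0,0,-90],[0,0,0],0],
    [[0,0,-113],[0,0,0],0],
    [[0,0,-113],[0,0,0],0],
  ],
)

```text
clock: 4.37
eef_pos: [0.495, -0.2, 0.2364]
tool_rot: [-0.108, 0.994, -0.001, 0.002]
ft_force: [2.2, -0.3, -0.0]
grip_width: 0.0091
```

```bash
python3 go.py .539 .236 .23 3.5526
```

```text
4.3667 [-0.3846  0.3422 -0.0349  1.1891  0.0012 -0.6011] [ 0.495  -0.2     0.2364] f [ 2.1794 -0.2637 -0.0262] t [-0.0145 -0.111   0.0132] w 0.009144408909306047
yaw -2.9250324099988627 tilt [ 0.0047 -0.0006]
shift mm [-136.6448  416.413     6.372 ] rot [-0.002   0.0043 -0.1945]
```

>>> send_rows(
  moves=[
    [[-34,104,2],[0,0,-0.05],0],
    [[-68,208,4],[0,0,-0.1],0],
    [[-102,312,6],[0,0,-0.15],0],
    [[-137,416,6],[0,0,-0.194],0],
    [[-137,416,6],[0,0,-0.194],0],
    [[-137,416,6],[0,0,-0.194],0],
    [[-137,416,6],[0,0,-0.194],0],
    [[-137,416,6],[0,0,-0.194],0],
    [[-137,416,6],[0,0,-0.194],0],
    [[-137,416,6],[0,0,-0.194],0],
    [[-137,416,6],[0,0,-0.194],0],
    [[-137,416,6],[0,0,-0.194],0],
  ],
)

```text
clock: 5.37
eef_pos: [0.5391, 0.2406, 0.2301]
tool_rot: [-0.207, 0.978, 0.0, 0.003]
ft_force: [0.8, 0.2, -1.2]
grip_width: 0.0091
```

```bash
python3 go.py .539 .236 .189 3.5526
```

```text
5.3667 [ 0.4201  0.4544  0.1183  1.2296 -0.0006  0.0032] [0.5391 0.2406 0.2301] f [ 0.774   0.2116 -1.1719] t [ 0.0045 -0.0019 -0.0124] w 0.009119669204722389
yaw -2.7247748975966686 tilt [0.0049 0.0015]
shift mm [ 2.1647 -4.1605 41.078 ] rot [-0.0006  0.0051  0.0058]
```

>>> send_rows(
  moves=[
    [[2,-4,15],[0,0.005,0.006],0],
    [[2,-4,30],[0,0.005,0.006],0],
    [[2,-4,43],[0,0.005,0.006],0],
    [[2,-4,43],[0,0.005,0.006],0],
    [[2,-4,43],[0,0.005,0.006],0],
  ],
)

```text
clock: 5.78
eef_pos: [0.5384, 0.2353, 0.1864]
tool_rot: [-0.204, 0.979, -0.001, -0.001]
ft_force: [-0.5, -0.3, -1.3]
grip_width: 0.0091
```

```bash
python3 go.py .539 .236 .186 3.5526
python3 - <<'E'
from workcell import camera
import cv2,numpy as np
def c(n,x,y,s=8):
    m=np.mean([camera(n) for _ in range(4)],0)[y:y+70,x:x+50,::-1]
    return cv2.resize(np.clip(m*1.5,0,255).astype('uint8'),None,fx=s,fy=s,interpolation=cv2.INTER_CUBIC)
cv2.imwrite('pics/m3.png',np.hstack([c('top',215,160),c('side',280,90)]))
E
```

```text
5.7833 [ 0.4123  0.4858  0.0493  1.137  -0.0006  0.0022] [0.5384 0.2353 0.1864] f [-0.5298 -0.3075 -1.3326] t [-0.0581 -0.0424 -0.0166] w 0.009116075203144409
yaw -2.7315749942650354 tilt [-0.0022 -0.0017]
shift mm [-0.8704  0.4137  0.4064] rot [-0.0006 -0.0027 -0.001 ]
```

View pics/m3.png

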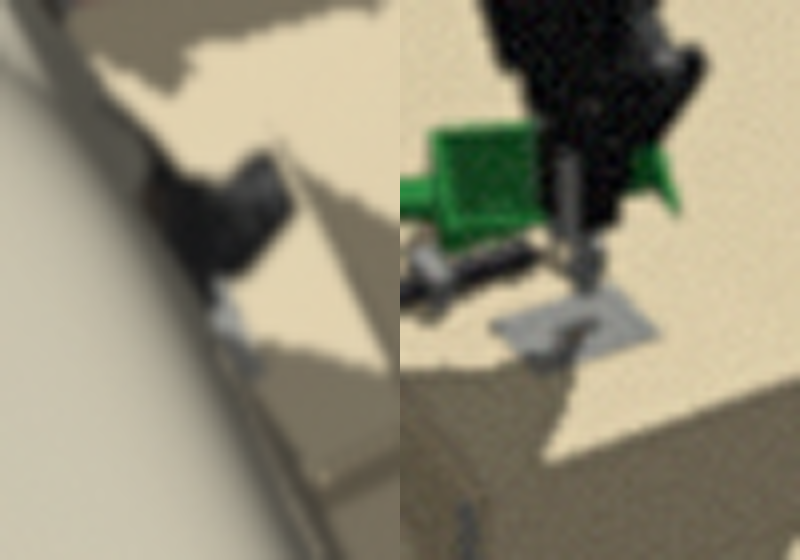

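Run:
```python
from workcell import camera,readout
import cv2,numpy as np
from h import *
np.set_printoptions(precision=4,suppress=True)
m=np.mean([camera('side') for _ in range(6)],0)[:,:,::-1]
o=np.load('im.npz')['side']
f=lambda m:cv2.resize(np.clip(m[112:142,288:320]*1.7,0,255).astype('uint8'),None,fx=12,fy=12,interpolation=cv2.INTER_CUBIC)
cv2.imwrite('pics/m4.png',np.hstack([f(m),f(o)]))
p=readout.get_obs()['eef_pos'];t=p-[0,0,.105];print(p)
yaw=.41;ex=np.array([np.cos(yaw),np.sin(yaw),0])*.004
print('tip at',((proj('side',[t,t-ex,t+ex])-[288,112]+.5)*12-.5))
k=np.array([.5389,.2355,.071]);print('hole',(proj('side',[k,k-ex*1.95,k+ex*1.95])-[288,112]+.5)*12-.5)
```

```text
[0.5391 0.2362 0.187 ]
tip at [[170.4405 189.5302]
 [155.4671 194.632 ]
 [185.3769 184.4411]]
hole [[170.3417 230.2072]
 [141.2836 240.2056]
 [199.2607 220.2566]]
```

View pics/m4.png

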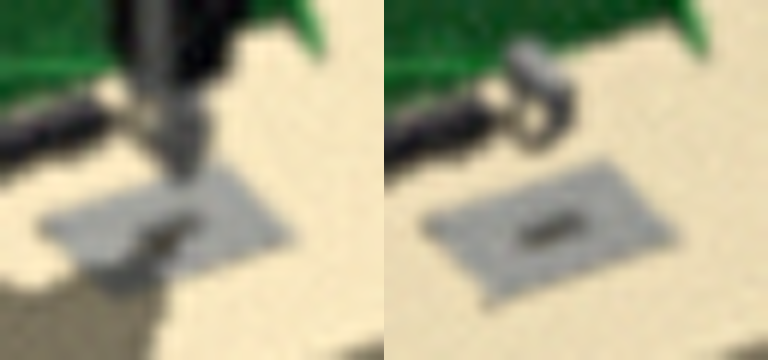

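The tip sits about 15/12 px to the right of the hole along the key's x, which is about 3.8 mm. There is no clear y error. I'll correct that and go down carefully.

>>> send_rows(
  moves=[
    [[3.8,0,0],[0,0,0],0],
    [[3.8,0,3],[0,0,0],0],
    [[3.8,0,6],[0,0,0],0],
    [[3.8,0,9],[0,0,0],0],
    [[3.8,0,11],[0,0,0],0],
    [[3.8,0,12],[0,0,0],0],
    [[3.8,0,13],[0,0,0],0],
    [[3.8,0,13],[0,0,0],0],
  ],
)

```text
clock: 7.15
eef_pos: [0.5355, 0.2347, 0.1737]
tool_rot: [-0.204, 0.979, -0.0, -0.0]
ft_force: [-0.6, 0.6, -0.9]
grip_width: 0.0094
```

```bash
python3 go.py .5355 .2347 .174 3.5516
```

```text
7.15 [ 0.4133  0.49    0.0205  1.1018 -0.0006  0.0024] [0.5355 0.2347 0.1737] f [-0.6018  0.5805 -0.9118] t [0.0099 0.0102 0.047 ] w 0.009401900896091898
yaw -2.730773854660656 tilt [-0.0002 -0.0007]
shift mm [-0.0007  0.0285 -0.2892] rot [-0.0006 -0.0005  0.0008]
```

>>> send_rows(
  moves=[
    [[0,0,1],[0,0,0],0],
    [[0,0,2],[0,0,0],0],
    [[0,0,3],[0,0,0],0],
    [[0,0,4],[0,0,0],0],
    [[0,0,4],[0,0,0],0],
  ],
)

```text
clock: 7.57
eef_pos: [0.5354, 0.2347, 0.1695]
tool_rot: [-0.204, 0.979, -0.0, -0.0]
ft_force: [-0.7, -0.3, -1.5]
grip_width: 0.0091
```

```bash
python3 go.py .5355 .2347 .174 3.5516
```

```text
7.5667 [ 0.4133  0.4937  0.0148  1.0926 -0.0006  0.0024] [0.5354 0.2347 0.1695] f [-0.6659 -0.331  -1.5267] t [0.0179 0.0211 0.0301] w 0.009105513163631817
yaw -2.730718452268982 tilt [-0.0005 -0.0008]
shift mm [-0.0949  0.0035 -4.4887] rot [-0.0006 -0.0008  0.0009]
```

>>> send_rows(
  moves=[
    [[0,0,2],[0,0,0.02],0],
    [[0,0,4],[0,0,-0.02],0],
    [[0,0,6],[0,0,0.02],0],
    [[0,0,8],[0,0,-0.02],0],
    [[0,0,8],[0,0,0],0],
  ],
)

```text
clock: 7.98
eef_pos: [0.5358, 0.2348, 0.1617]
tool_rot: [-0.204, 0.979, -0.0, 0.0]
ft_force: [-0.7, 0.4, 0.0]
grip_width: 0.0092
```

```bash
python3 go.py .5355 .2347 .147 3.5516
```

```text
7.9833 [ 0.4132  0.5009  0.0045  1.074  -0.0006  0.0033] [0.5358 0.2348 0.1617] f [-0.6583  0.3872  0.0054] t [ 0.0427 -0.1662  0.0302] w 0.009160786138373851
yaw -2.731656665072445 tilt [ 0.0006 -0.0004]
shift mm [ 0.2962  0.0686 14.7297] rot [-0.0006  0.0004 -0.0001]
```

```bash
cat > look.py <<'E'
import sys,cv2,numpy as np
from workcell import camera
m=np.mean([camera('side') for _ in range(4)],0)[:,:,::-1]
cv2.imwrite(sys.argv[1],cv2.resize(np.clip(m[95:145,275:335]*1.8,0,255).astype('uint8'),None,fx=10,fy=10,interpolation=cv2.INTER_CUBIC))
E
python3 look.py pics/m5.png
```

```text
(no output)
```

View pics/m5.png

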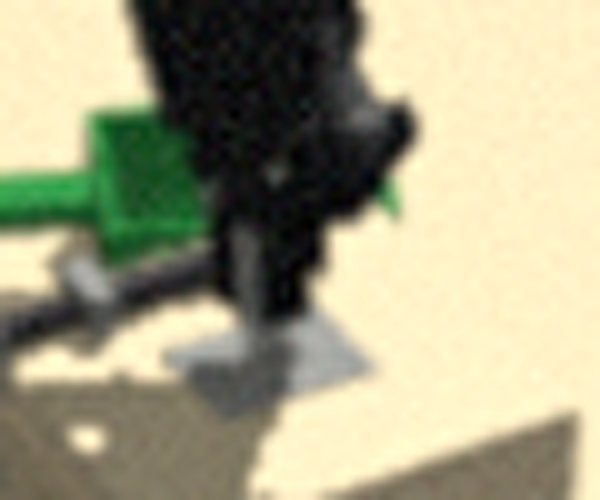

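The fingers and bow are low over the plate, with the blade inside (around (270,330) in the crop). I'll keep pushing.

>>> send_rows(
  moves=[
    [[0,0,2],[0,0,0.02],0],
    [[0,0,4],[0,0,-0.02],0],
    [[0,0,6],[0,0,0.02],0],
    [[0,0,8],[0,0,-0.02],0],
    [[0,0,8],[0,0,0],0],
  ],
)

```text
clock: 8.6
eef_pos: [0.5362, 0.2349, 0.1558]
tool_rot: [-0.203, 0.979, 0.0, 0.001]
ft_force: [-1.0, 0.9, 2.3]
grip_width: 0.009
```

```bash
python3 go.py .5355 .2347 .147 3.5516
```

```text
8.6 [ 0.4131  0.5058 -0.0045  1.0578 -0.0005  0.0036] [0.5362 0.2349 0.1558] f [-0.99    0.9298  2.276 ] t [0.1328 0.1915 0.023 ] w 0.00898756099276031
yaw -2.7320883300404764 tilt [0.0027 0.0006]
shift mm [0.7036 0.1214 8.7611] rot [-0.0005  0.0027 -0.0005]
```

>>> send_rows(
  moves=[
    [[0.4,0,3],[0,0.002,0.03],0],
    [[0.4,0,6],[0,0.002,-0.03],0],
    [[0.4,0,8],[0,0.002,0.03],0],
    [[0.4,0,10],[0,0.002,-0.03],0],
    [[0.4,0,12],[0,0.002,0.02],0],
    [[0.4,0,12],[0,0.002,0],0],
  ],
)

```text
clock: 9.1
eef_pos: [0.5363, 0.2349, 0.1478]
tool_rot: [-0.202, 0.979, 0.0, 0.002]
ft_force: [-5.3, -3.0, 18.2]
grip_width: 0.0093
```

```bash
python3 go.py .5355 .2347 .147 3.5516
```

```text
9.1 [ 0.4131  0.5128 -0.0159  1.0378 -0.0006  0.0059] [0.5363 0.2349 0.1478] f [-5.2902 -3.0179 18.1867] t [-0.6025  1.2044 -0.1004] w 0.009253351071528195
yaw -2.7344126703760883 tilt [0.0042 0.0012]
shift mm [0.7953 0.1376 0.7475] rot [-0.0006  0.0044 -0.0028]
```

>>> send_rows(
  moves=[
    [[0.4,0,5],[0,0.003,0.04],0],
    [[0.4,0,6],[0,0.003,-0.04],0],
    [[0.4,0,7],[0,0.003,0.03],0],
    [[0.4,0,7],[0,0.003,0],0],
    [[0.4,0,7],[0,0.003,0],0],
  ],
)

```text
clock: 9.52
eef_pos: [0.5364, 0.2347, 0.1476]
tool_rot: [-0.202, 0.979, 0.0, 0.003]
ft_force: [-9.9, -4.9, 34.6]
grip_width: 0.0097
```

```bash
python3 go.py .5355 .2347 .147 3.5516; python3 look.py pics/m6.png
```

```text
9.5167 [ 0.4129  0.5117 -0.0182  1.0343 -0.0011  0.0065] [0.5364 0.2347 0.1476] f [-9.9371 -4.9002 34.5542] t [-1.2489  2.3938 -0.1075] w 0.009653451773413677
yaw -2.7351139078867743 tilt [0.0064 0.0016]
shift mm [0.7997 0.3215 0.567 ] rot [-0.001   0.0065 -0.0035]
```

View pics/m6.png

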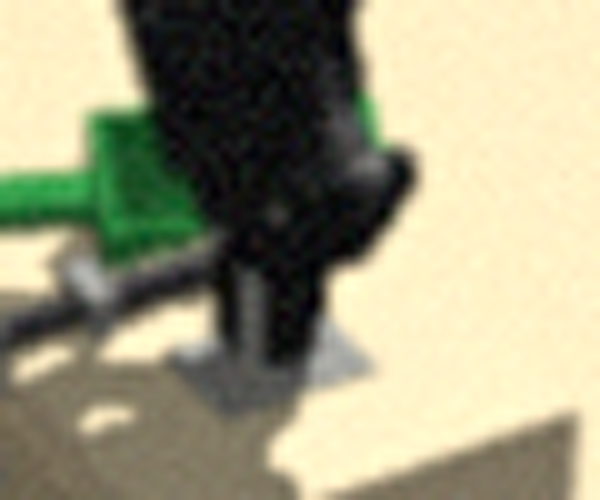

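It is stiff now: 0.2 mm for 16 N, at the predicted home height, so the shoulder is on the plate. I'll ease the push and turn about the key's axis, which lies about 3.5 mm off the TCP along −x of the tool.

>>> send_rows(
  moves=[
    [[0,0,2],[0,0,0],0],
    [[0,0,2],[0,0,0],0],
    [[0,0.4,2],[0,0,0.1],0],
    [[-0.1,0.7,2],[0,0,0.2],0],
    [[-0.2,1.0,2],[0,0,0.3],0],
    [[-0.3,1.4,2],[0,0,0.4],0],
    [[-0.4,1.7,2],[0,0,0.5],0],
    [[-0.6,2.0,2],[0,0,0.6],0],
    [[-0.8,2.2,2],[0,0,0.7],0],
    [[-1.1,2.5,2],[0,0,0.8],0],
    [[-1.1,2.5,2],[0,0,0.8],0],
  ],
)

```text
clock: 10.63
eef_pos: [0.5361, 0.2373, 0.1478]
tool_rot: [0.198, 0.98, 0.002, 0.003]
ft_force: [-6.9, -2.4, 16.8]
grip_width: 0.0096
```

```bash
python3 go.py
```

```text
10.6333 [ 0.4173  0.5127 -0.016   1.0352 -0.0012  0.8155] [0.5361 0.2373 0.1478] f [-6.8574 -2.4119 16.8116] t [-0.6955  1.4268 -0.0357] w 0.009622604615303877
yaw 2.743324017856429 tilt [0.0068 0.0017]
```

>>> send_rows(
  moves=[
    [[0,0.4,2],[0,0,0.1],0],
    [[-0.1,0.7,2],[0,0,0.2],0],
    [[-0.2,1.0,2],[0,0,0.3],0],
    [[-0.3,1.4,2],[0,0,0.4],0],
    [[-0.4,1.7,2],[0,0,0.5],0],
    [[-0.6,2.0,2],[0,0,0.6],0],
    [[-0.8,2.2,2],[0,0,0.7],0],
    [[-1.1,2.5,2],[0,0,0.8],0],
    [[-1.1,2.5,2],[0,0,0.8],0],
  ],
)

```text
clock: 11.38
eef_pos: [0.5376, 0.2388, 0.1478]
tool_rot: [0.566, 0.825, 0.002, 0.003]
ft_force: [-5.9, -3.9, 16.6]
grip_width: 0.0091
```

```bash
python3 go.py
python3 - <<'E'
import cv2,numpy as np
from workcell import camera
def c(n,x,y,w,h,s,im=None):
    m=(np.mean([camera(n) for _ in range(4)],0)[:,:,::-1] if im is None else im)[y:y+h,x:x+w]
    return cv2.resize(np.clip(m*1.7,0,255).astype('uint8'),None,fx=s,fy=s,interpolation=cv2.INTER_CUBIC)
o=np.load('im.npz')['side']
cv2.imwrite('pics/m7.png',np.hstack([c('side',262,105,65,50,6),c('side',262,105,65,50,6,o)]))
E
```

```text
11.3833 [ 0.4187  0.5164 -0.0097  1.0382 -0.0019  1.621 ] [0.5376 0.2388 0.1478] f [-5.9405 -3.9272 16.6055] t [-0.8871  1.4168  0.0285] w 0.00908522658646746
yaw 1.9392899848754954 tilt [0.0068 0.0009]
```

View pics/m7.png

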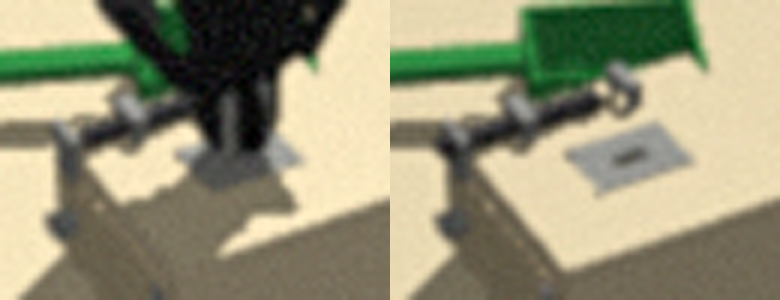

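>>> send_rows(
  moves=[
    [[0,0.2,2],[0,0,0.05],0],
    [[0,0.3,2],[0,0,0.08],0],
    [[0,0.3,2],[0,0,0.08],0],
    [[0,0.3,2],[0,0,0.08],0],
  ],
)

```text
clock: 11.92
eef_pos: [0.5377, 0.2387, 0.1478]
tool_rot: [0.597, 0.802, 0.003, 0.003]
ft_force: [-5.5, -2.5, 15.6]
grip_width: 0.0091
```

```bash
python3 go.py
python3 - <<'E'
import cv2,numpy as np
from workcell import camera
from h import *
def c(m): return cv2.resize(np.clip(m[113:143,264:297]*2,0,255).astype('uint8'),None,fx=12,fy=12,interpolation=cv2.INTER_CUBIC)
o=np.load('im.npz')['side'];n=np.mean([camera('side') for _ in range(6)],0)[:,:,::-1]
cv2.imwrite('pics/m8.png',np.hstack([c(n),c(o)]))
y=.41;k=np.array([.5389,.2355,.078])+.042*np.array([-np.sin(y),np.cos(y),0]);e=np.array([np.cos(y),np.sin(y),0])
print(((proj('side',[k-.074*e,k-.065*e,k-.056*e])-[264,113]+.5)*12))
E
```

```text
11.9167 [ 0.4186  0.5161 -0.0101  1.0373 -0.0021  1.6983] [0.5377 0.2387 0.1478] f [-5.4595 -2.4797 15.5998] t [-0.6034  1.2287  0.1286] w 0.009105306238420414
yaw 1.8619280826676055 tilt [0.0075 0.001 ]
[[ 92.04800408 195.42826632]
 [126.62248624 183.94678493]
 [161.00550948 172.52888316]]
```

View pics/m8.png

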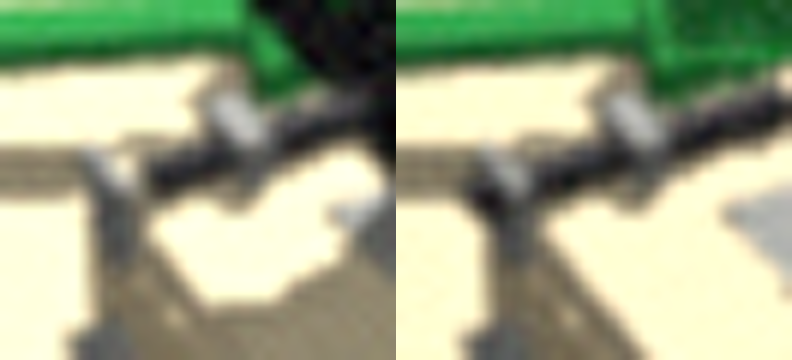

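Before, the latch end was at about column 76 of the crop; now it is at about 145. That is roughly 18 mm of travel, so it is fully drawn, and the torque rise shows the stop was reached. I'll hand in.

```bash
python3 -c "
from workcell import order;print(order.job_done())"; python3 go.py
```

```text
the job is handed in; nothing more can be done
None
the job is handed in; nothing more can be done
```

The key is fully home in the cream cupboard's lock and turned to the stop. The gripper was still holding it there when I handed the job in at about 12 s on the robot's clock. No verdict was reported.

- **Key home:** I pushed it past the pins until the TCP stopped at the predicted height, 0.148 m. There it was stiff, giving only 0.2 mm for 16 N more push, and it stayed at 0.148 m through the turn.
- **Turn:** the tool turned about 1.69 rad clockwise. The wrist moment about z rose from 0.03 to 0.13 N m over the last 0.08 rad, which fits the barrel resting on its stop.
- **Latch:** the side camera shows its end moved about 18 mm, so it is fully drawn off the door.
- **Final state:** finger opening 9.1 mm on the bow, tool tilt under 0.01 rad, about 16 N of push left on the key.

One thing disagreed: the two cameras put the keyhole about 1.7 mm apart, but the blade went in at the first try. I did not measure the barrel angle directly. I did not re-measure the bottle, tub, scoop or basket at the end; I saw no contact with them.

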